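# Latch the yellow pen case at the craft table

### The arm

A 6-joint arm with a two-finger parallel gripper is mounted at the origin on the work surface. World frame = base frame: x ahead of the robot, y to its left, z up, the work surface at z = 0. Lengths are in m, angles in degrees, forces in N, time in s.
With the tool pointing down it reaches from about 0.35 to 0.875 m from the base axis. Payload 4.2 kg.
Tool frame: the origin (TCP) lies between the finger pads; the fingertips stand 17 mm ahead of it and the grasp point (between the pads) lies 2 mm behind it; z points along the fingers, y is the direction in which the jaws open and shut (so a half turn about z gives the same grasp; the last joint's range is limited). The gripper opens to 87 mm and grips with 3 to 60 N. Pads are 19 mm wide; open, the fingers measure 117 mm over their backs; the gripper's body (75 mm by 190 mm) begins 51 mm behind the grasp point.
Start: joints at [-60.241, 22.042, 0.453, 0, -68.411, -14.817], TCP at [0.161, -0.604, 0.24] pointing down, gripper open.
Joint ranges: [-179.83, 179.83], [-69.29, 118.12], [-61.27, 80.66], [-181.25, 117.63], [-171.15, -9.14], [-177.46, 177.46]. Speed limits (degrees/s): [159.86, 159.86, 180, 180, 180, 180].

### API

Orientations are given as a 3x3 rotation matrix whose columns are the frame's x, y, z axes.
In Python, from station import r gives the robot as it stands.
- The arm moves only by the shell command python3 -m creep 'ROWS'. ROWS is JSON, a list of rows, each a list of 7 numbers: the opening, from 0 (shut) to 1 (fully open), then the shift along the tool's x, y, z scaled (see below), then the turn, a rotation vector about the tool's x, y, z scaled (see below). A call has 1 to 5 rows; each row is the pose to reach, as a shift and turn from the pose measured when the call began, along the tool's axes at that moment, turning the shorter way round; what a row does not reach only later rows make up. The controller multiplies each number of a shift by 300 mm and each number of a turn by 180 degrees. A row lasts 1/12 s, in which the tool goes at most 41.7 mm and 7.16 degrees, less where a joint would pass 70% of its speed; a pose out of reach is approached as far as the arm can. A call with a number of a shift or a turn outside -1 to 1 is refused whole. A call with a gripper value outside its range is refused whole. The fingers move at their own pace and stop on an object; the grip force is fixed at half the most. Time passes only in rows, so rows that repeat a pose let the fingers close. It gives the time, the measured TCP pose, the force and the opening at its end, in the units of the state.
- r.sense(): the state, without advancing time (a new reading comes with each control period).
- r.capture(name): name is "scene" or "top"; returns the picture (480x640x3 uint8, blue, green, red); there is no depth.
- r.camera_model(name): a dict with "mtx" (3x3 intrinsics, pixels), "R" (3x3) and "t" (3): a world point X has camera coordinates R X + t. Camera axes: x right, y down, z forward; pixel columns grow to the right and rows downward; lengths in m; the calibration is good to about 2 mm. A picture is of the moment at which its call begins. camera_model takes no time and is no camera call.
- r.finish_job(): hands the job in, once; it reports no verdict.
Trained networks look in the newest picture that a camera, given by its name, has taken for a name from the list of things; names that differ only in an ending like _2 or _b are one class to them, and where a whole thing is asked for, a point or a joint stands for the part that bears it (a point fixed in the world has none). Each returns a list of dicts, best first, with "score" (0 to 1); they miss things now and then, are a little off and sometimes report something else, mostly with a low value. They report only what shows in the picture. A call takes as long as a camera call.
- r.recognise(camera, target): "rect" ([left, top, right, bottom] as shares, 0 to 1, of the picture: columns of its width, rows of its height, round what is visible of it).
- r.outline_of(camera, target): "pixels" (480x640 bool, what is visible of it) and "rect" ([left, top, right, bottom] as shares, 0 to 1, of the picture: columns of its width, rows of its height, round what is visible of it).
The state is a dict: "time_s": time; "joints": joint angles; "joint_velocities": joint speeds; "effort": joint torques, N m; "tcp_pos": TCP position; "ee_rot": TCP orientation; "wrist_force": force on the tool from outside, world axes, zero at the start; "moment": the same for the moment, N m; "gripper_width": opening from 0.0 (shut) to 1.0 (fully open).
Only numpy, scipy, OpenCV 4.12 (cv2) and the standard library are available. Lean on these libraries where they do the work, as an engineer would, in place of code of your own. Each camera call takes 0.05 s, during which the arm holds its last target.

### The job

Latch the pen case with the yellow lid: swing the wire loop of its draw latch over and down so that its cross bar sits behind the keeper on the lid, then push the red lever back and down past its toggle point until it lies flat and keeps the lid drawn in by itself. Leave the latch of the blue-lidded case alone.

Things in the scene. Friction and masses are not known exactly. Their poses are not given: they have to be found in the camera images.
- yellow_case: Grey pen case, yellow sliding lid; 260 (x) x 130 (y) x 55 mm high, fixed. Origin: centre of underside; +x runs from the lever half (fixed grey deck) to the lid half. Positions here: this frame, mm. Latch on y = 0. The loop's own pivot (a y axis on the lever) is at (-35 - 18cos(A-0.2), 0, 69 + 18sin(A-0.2)), A = lever angle. Lever closed with the loop not behind the keeper leaves the lid out.
- yellow_case_keeper (a point): Dark steel hook on the yellow lid, 24 mm wide (y), 15 high, nose overhanging 3 mm to +x. Point: top of its far (+x) face, at (29.4, 0, 70) while the lid is out (start); axes as the case's. The closed latch draws the sprung lid about 4 mm to -x. The hooked bar rests 8 mm below this point on a plate that reaches 30 mm past the face, then is drawn against the face.
- yellow_case_loop_bar (a point): Centre of the steel wire loop's cross bar: along y, 6 mm thick, 48 long, 80 mm from the loop's pivot. The U-shaped loop straddles the lever. At the start it stands about upright (65 to 100 degrees from flat towards +x), held by light friction; pushed to +x below about 60 degrees it drops by itself over the keeper, its bar 10 to 18 mm beyond the keeper's face if the lever is still open.
- yellow_case_lever_tip (a point): End centre of the red lever, 70 mm from its pivot (y axis at (-35, 0, 69)); bar 24 wide, 8 thick. Angle A: 0 closed, flat, end at (-105, 0, 69), at a stop; 1.57 upright; starts at 1.85 to 2.1 leaning to +x; light friction. With the loop hooked it pulls from about A = 1.2; takes about 4 N at the end; past the toggle (A about 0.3) it snaps to 0 and holds; released earlier it springs open.
- blue_case_lever_tip (a point): Same point on the bystander: an equal case with a blue lid and an equal open latch, to be left alone.

How it is judged:
By the outcome, as a careful person would: the job done as asked, in the order asked, and still so for the second after the job is handed in, with the robot touching nothing.
It also fails if it takes over 43 s, if anything falls off the work surface, if the arm or the gripper's body presses on something with over 40 N, if the wrist force passes 120 N, or if a joint passes its speed limit or range.

## Working session

There is one attempt and no reset: what is moved stays moved. The work goes in short steps, Python scripts to look and compute and a shell command to move; the robot and the scene stay as the last step left them, time stands still between calls to the robot, and variables do not carry over. Pictures are saved under pics/ and viewed, and the job is handed in when it is done.

```bash
mkdir -p pics; ls
python3 - <<'E'
from station import r
import cv2,json
s=r.sense();print(s)
for c in("scene","top"):
    im=r.capture(c);cv2.imwrite(f"pics/{c}0.png",im)
    m=r.camera_model(c);print(c,m)
    for t in("yellow_case","yellow_case_keeper","yellow_case_loop_bar","yellow_case_lever_tip","blue_case_lever_tip"):
        print(t,[(round(d['score'],2),[round(a*b,1) for a,b in zip(d['rect'],(640,480,640,480))]) for d in r.recognise(c,t)][:3])
print(r.sense()['time_s'])
E
```

```text
pics
{'time_s': 0.0, 'joints': array([-6.02399411e+01,  2.20914743e+01,  3.77660062e-01, -3.00443284e-02,
       -6.84110715e+01, -1.48178817e+01]), 'joint_velocities': array([-0.00482386, -0.01581965, -0.00464332, -0.00500766,  0.0018751 ,
       -0.07544568]), 'effort': array([ 4.40097419e-04, -3.90666890e+01,  1.87408304e+01,  4.22004372e+00,
        1.09812029e-02, -2.02791034e-04]), 'tcp_pos': array([ 0.16103625, -0.6032938 ,  0.23843485]), 'ee_rot': array([[-9.66236373e-01, -2.57656433e-01, -6.58615451e-04],
       [-2.57657260e-01,  9.66234020e-01,  2.13417516e-03],
       [ 8.64926961e-05,  2.23181472e-03, -9.99997506e-01]]), 'wrist_force': array([ 1.16257124, -0.21444357,  0.03400609]), 'moment': array([-0.01464695,  0.01420308,  0.03083094]), 'gripper_width': 1.0028815421452866}
scene {'mtx': array([[573.10583556,   0.        , 318.67011669],
       [  0.        , 573.10583556, 238.13528506],
       [  0.        ,   0.        ,   1.        ]]), 'R': array([[ 0.39671613,  0.91794059, -0.00117325],
       [ 0.66551628, -0.28850306, -0.68837059],
       [-0.6322218 ,  0.272306
[... 252 characters left out ...]
e_lever_tip [(0.66, [206.3, 236.8, 241.0, 281.6])]
blue_case_lever_tip [(0.77, [423.1, 167.9, 459.6, 217.1])]
top {'mtx': array([[618.14454992,   0.        , 326.83652817],
       [  0.        , 618.14454992, 233.74551057],
       [  0.        ,   0.        ,   1.        ]]), 'R': array([[ 0.02927035, -0.99956085, -0.00462206],
       [-0.9874865 , -0.02819929, -0.15516189],
       [ 0.15496341,  0.00910587, -0.98787824]]), 't': array([-0.0405245 ,  0.50874129,  0.86824576])}
yellow_case []
yellow_case_keeper []
yellow_case_loop_bar [(0.63, [419.7, 177.0, 469.2, 209.9])]
yellow_case_lever_tip [(0.8, [421.5, 172.1, 471.1, 212.3])]
blue_case_lever_tip [(0.83, [121.7, 173.2, 173.7, 203.6])]
0.6
```

View pics/scene0.png

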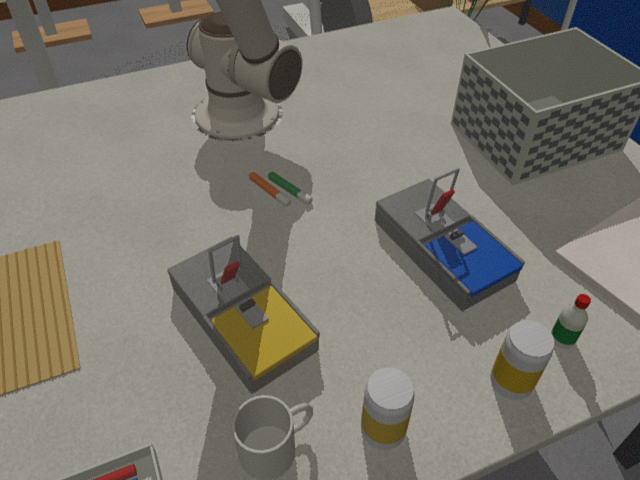

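View pics/top0.png

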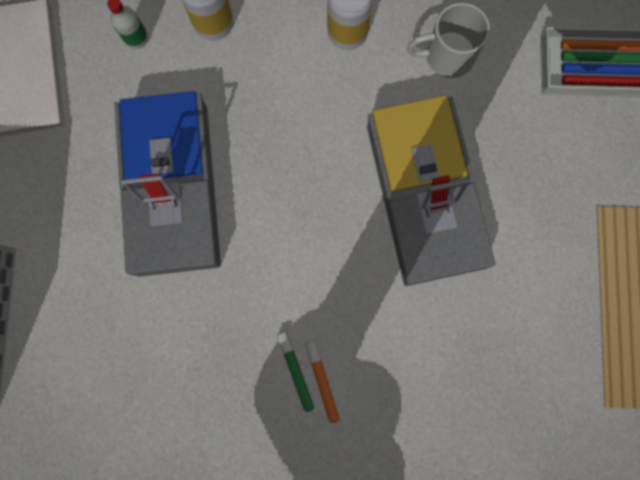

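Run:
```python
import cv2
a=cv2.imread("pics/top0.png")[80:300,340:520];cv2.imwrite("pics/t0z.png",cv2.resize(a,None,fx=2.7,fy=2.7,interpolation=2))
a=cv2.imread("pics/scene0.png")[225:395,155:330];cv2.imwrite("pics/s0z.png",cv2.resize(a,None,fx=3.5,fy=3.5,interpolation=2))
```

```text
(no output)
```

View pics/t0z.png

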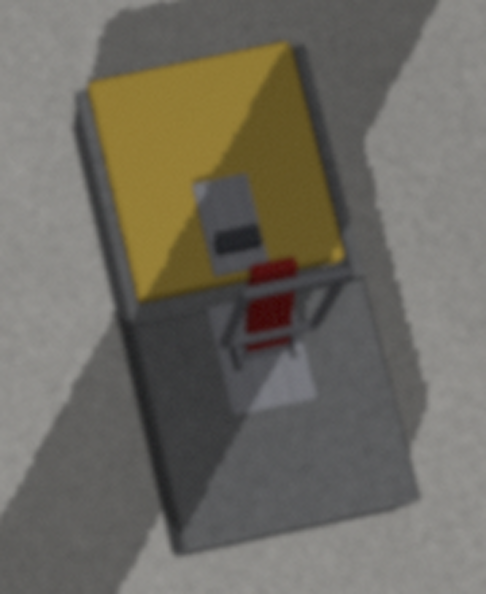

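View pics/s0z.png

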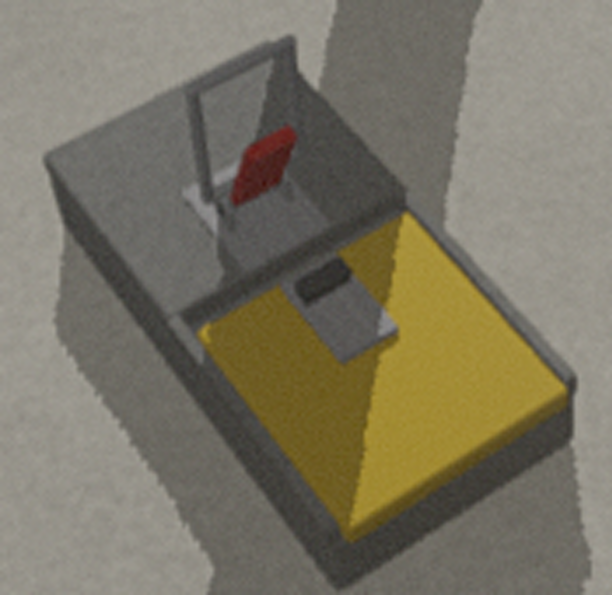

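```bash
cat > h.py <<'E'
import numpy as np,cv2
from station import r
from scipy.optimize import least_squares
CM={c:r.camera_model(c) for c in("scene","top")}
def proj(c,X):
    m=CM[c];q=m["R"]@np.asarray(X)+m["t"];q=m["mtx"]@q;return q[:2]/q[2]
def W(p,X): # case mm -> world
    c,s=np.cos(p[2]),np.sin(p[2]);x,y,z=np.array(X)/1000
    return np.array([p[0]+c*x-s*y,p[1]+s*x+c*y,z])
def lp(A):return np.array([-35-18*np.cos(A-.2),0,69+18*np.sin(A-.2)])
def bar(A,L,y=0):return lp(A)+np.array([80*np.cos(L),y,80*np.sin(L)])
def tip(A,y=0):return np.array([-35-70*np.cos(A),y,69+70*np.sin(A)])
E
python3 - <<'E'
from h import *
T=lambda u,v:("top",np.array([340+u/2.7,80+v/2.7]))
S=lambda u,v:("scene",np.array([155+u/3.5,225+v/3.5]))
obs=[(T(180,553),lambda p:[-130,65,55]),(T(418,498),lambda p:[-130,-65,55]),
(S(47,158),lambda p:[-130,-65,55]),(S(340,590),lambda p:[130,-65,0]),
(T(236,231),lambda p:[31,0,70]),(S(328,287),lambda p:[31,0,70]),
(S(190,88),lambda p:bar(p[3],p[4],-24)),(S(290,42),lambda p:bar(p[3],p[4],24)),
(T(352,272),lambda p:bar(p[3],p[4],-24)),(T(244,292),lambda p:bar(p[3],p[4],24)),
(T(275,262),lambda p:tip(p[3])),(S(280,132),lambda p:tip(p[3]))]
def f(p):return np.concatenate([proj(c,W(p,g(p)))-o for (c,o),g in obs])
s=least_squares(f,[0.5,-.2,.2,1.9,1.4],loss='soft_l1')
print(s.x,np.degrees(s.x[2:]));print(f(s.x).reshape(-1,2).round(1))
p=s.x
for n,X in(("keeper",[29.4,0,70]),("bar",bar(p[3],p[4])),("tip",tip(p[3]))):print(n,W(p,X).round(4),np.round(X,1))
# draw check
for c in CM:
    im=cv2.imread(f"pics/{c}0.png")
    for X in [[x,y,z] for x in(-130,130) for y in(-65,65) for z in(0,55)]+[[29.4,-12,70],[29.4,12,70],bar(p[3],p[4],-24),bar(p[3],p[4],24),tip(p[3],12),tip(p[3],-12),lp(p[3]),[-35,0,69]]:
        cv2.circle(im,tuple(np.int32(proj(c,W(p,X))*8)),8,(0,255,0),-1,shift=3)
    a=im[80:300,340:520] if c=="top" else im[225:395,155:330]
    cv2.imwrite(f"pics/chk_{c}.png",cv2.resize(a,None,fx=2.7,fy=2.7))
np.save("p.npy",p)
E
```

```text
[ 0.5804947  -0.17494259  0.23724721  2.00310592  1.47714037] [ 13.59326394 114.76951526  84.63390889]
[[ 0.4 -1.3]
 [ 0.9  0.2]
 [-1.7 -2.1]
 [-0.5  2. ]
 [-0.4 -1.4]
 [ 0.3 -1.9]
 [ 0.7  0.2]
 [-0.2 -0.7]
 [-3.5  0. ]
 [-0.1  0.2]
 [-1.2  0.8]
 [-2.4  2.3]]
keeper [ 0.6091 -0.168   0.07  ] [29.4  0.  70. ]
bar [ 0.5578 -0.1804  0.1662] [-23.4   0.  166.2]
tip [ 0.575  -0.1763  0.1326] [ -5.7   0.  132.6]
```

Run:
```python
import cv2,numpy as np
a=cv2.imread("pics/chk_top.png");b=cv2.imread("pics/chk_scene.png")
h=max(a.shape[0],b.shape[0])
f=lambda i:np.vstack([i,np.zeros((h-i.shape[0],i.shape[1],3),np.uint8)])
o=np.hstack([f(a),f(b)]);print(o.shape);s=min(1,800/o.shape[1]);cv2.imwrite("pics/chk.png",cv2.resize(o,None,fx=s,fy=s))
```

```text
(594, 959, 3)
```

View pics/chk.png

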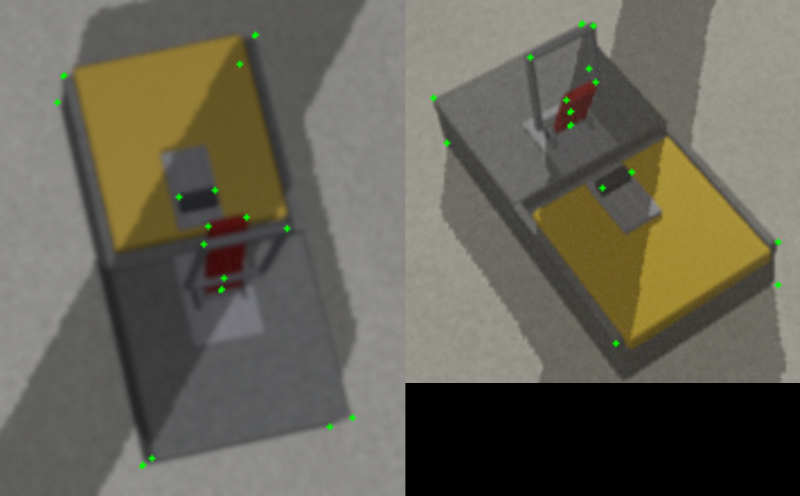

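```bash
cat >> h.py <<'E'
p=np.load("p.npy")
from scipy.spatial.transform import Rotation as Ro
Rt=np.array([[-np.cos(p[2]),-np.sin(p[2]),0],[-np.sin(p[2]),np.cos(p[2]),0],[0,0,-1.]])
def to(*Xs): # case mm targets of fingertip centre -> scaled shift, turn
    s=r.sense();R=s["ee_rot"]
    t=s["tcp_pos"]+R@[0,0,.017];d=t-np.array([p[0],p[1],0]);c,n=np.cos(p[2]),np.sin(p[2])
    print("t",round(s["time_s"],2),"tips case",(np.array([c*d[0]+n*d[1],-n*d[0]+c*d[1],d[2]])*1000).round(1),"F",s["wrist_force"].round(1),"g",round(s["gripper_width"],2))
    print("turn",(Ro.from_matrix(R.T@Rt).as_rotvec()/np.pi).round(4))
    for X in Xs:
        tc=W(p,X)-Rt@[0,0,.017]
        print(X,(R.T@(tc-s["tcp_pos"])/.3).round(3))
E
python3 -c "
from h import *
to((-65,0,205))"
```

```text
t 0.6 tips case [-508.4 -318.3  222.6] F [ 0.  -0.7  0.5] g 1.0
turn [-0.      0.      0.0075]
(-65, 0, 205) [-1.503  1.026  0.059]
```

```bash
for i in 1; do python3 -m creep '[[0,-0.11,0.075,0,0,0,0],[0,-0.22,0.15,0,0,0,0],[0,-0.33,0.225,0,0,0,0.0075],[0,-0.44,0.3,0,0,0,0.0075],[0,-0.55,0.375,0,0,0,0.0075]]'; done; python3 -c "
from h import *
to((-65,0,205))"
```

```text
time_s: 1.02
tcp_pos: [0.2924, -0.4512, 0.2397]
ee_rot: [[-0.972, -0.234, 0.0], [-0.234, 0.972, -0.0], [-0.0, -0.0, -1.0]]
wrist_force: [1.2, 0.8, 0.2]
gripper_width: 0.705
t 1.02 tips case [-344.9 -200.8  222.7] F [1.2 0.8 0.2] g 0.71
turn [-0.0001  0.0001 -0.0002]
(-65, 0, 205) [-0.933  0.67   0.059]
```

```bash
python3 -m creep '[[0,-0.11,0.08,0,0,0,0],[0,-0.22,0.16,0,0,0,0],[0,-0.33,0.24,0,0,0,0],[0,-0.44,0.32,0,0,0,0],[0,-0.55,0.395,0.03,0,0,0]]'; python3 -c "
from h import *
to((-65,0,205))"
```

```text
time_s: 1.43
tcp_pos: [0.4269, -0.296, 0.2328]
ee_rot: [[-0.972, -0.235, 0.005], [-0.235, 0.972, -0.003], [-0.004, -0.004, -1.0]]
wrist_force: [0.3, -0.2, -0.4]
gripper_width: 0.326
t 1.43 tips case [-177.6  -81.6  215.8] F [ 0.3 -0.2 -0.4] g 0.33
turn [-0.0011  0.0013  0.    ]
(-65, 0, 205) [-0.376  0.272  0.037]
```

```bash
python3 -m creep '[[0,-0.1,0.072,0.01,0,0,0],[0,-0.2,0.145,0.02,0,0,0],[0,-0.3,0.217,0.03,0,0,0],[0,-0.376,0.272,0.037,0,0,0],[0,-0.376,0.272,0.037,0,0,0]]'; python3 -c "
from h import *
cv2.imwrite('pics/s1.png',r.capture('scene'));cv2.imwrite('pics/t1.png',r.capture('top'))
to((-65,0,205),(-60,0,148))"
```

```text
time_s: 1.85
tcp_pos: [0.5204, -0.1868, 0.2214]
ee_rot: [[-0.971, -0.24, 0.006], [-0.24, 0.971, -0.002], [-0.005, -0.004, -1.0]]
wrist_force: [-0.1, -0.6, -0.9]
gripper_width: 0.02
t 1.95 tips case [-64.1   0.8 204.6] F [0.1 0.  0.5] g 0.01
turn [-0.0011  0.0011  0.0007]
(-65, 0, 205) [ 0.003 -0.003 -0.001]
(-60, 0, 148) [-0.013 -0.002  0.189]
```

View pics/s1.png

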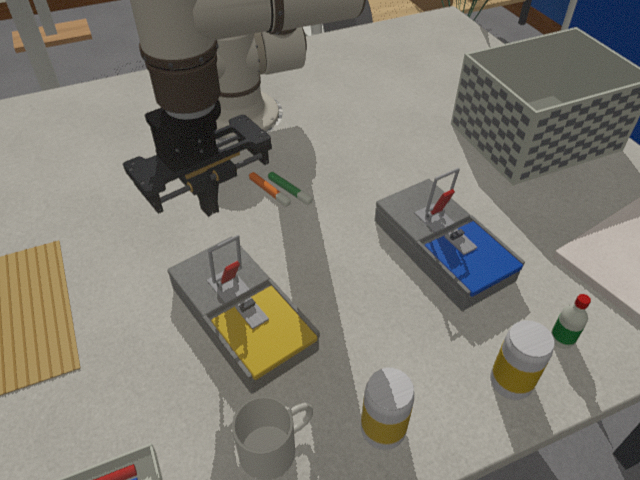

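View pics/t1.png

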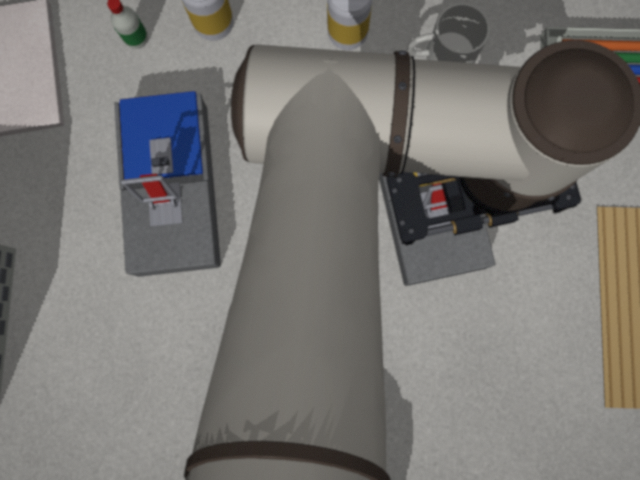

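```bash
python3 -c "
from h import *
for X in ((-64,0,205),(-64,0,258),bar(p[3],p[4])): print(proj('scene',W(p,X)),proj('top',W(p,X)))
s=r.sense();print(s['joints'])"
```

```text
[206.9536197  209.63197331] [462.70356472 209.23676199]
[201.65644921 182.7149961 ] [472.76520193 200.03595487]
[223.98340084 243.24735205] [448.59550352 184.57790025]
[ -3.15159368  15.56620144 -11.82344166   0.14740657 -62.36786628
 -73.19360475]
```

```bash
python3 -m creep '[[0,0,0,0.07,0,0,0],[0,-0.005,0,0.14,0,0,0],[0,-0.01,-0.002,0.185,0,0,0],[0,-0.013,-0.002,0.185,0,0,0]]'; python3 -c "
from h import *
to((-40,0,148),(0,0,148),(5,0,148))"
```

```text
time_s: 2.28
tcp_pos: [0.5194, -0.1896, 0.1633]
ee_rot: [[-0.972, -0.235, -0.002], [-0.235, 0.972, -0.001], [0.002, -0.001, -1.0]]
wrist_force: [-0.2, 0.0, -1.0]
gripper_width: 0.007
t 2.28 tips case [-6.290e+01  1.000e-01  1.463e+02] F [-0.2  0.  -1. ] g 0.01
turn [-0.0002 -0.0008 -0.    ]
(-40, 0, 148) [-0.076 -0.    -0.006]
(0, 0, 148) [-0.209 -0.    -0.006]
(5, 0, 148) [-0.226 -0.    -0.006]
```

```bash
python3 -m creep '[[0,-0.035,0,-0.006,0,0,0],[0,-0.07,0,-0.006,0,0,0],[0,-0.1,0,-0.006,0,0,0],[0,-0.13,0,-0.006,0,0,0],[0,-0.155,0,-0.006,0,0,0]]'; python3 -c "
from h import *
cv2.imwrite('pics/s2.png',r.capture('scene')[150:350,120:340].repeat(3,0).repeat(3,1)[:600])
to((5,0,148),(8,0,148))"
```

```text
time_s: 2.7
tcp_pos: [0.5663, -0.1785, 0.1658]
ee_rot: [[-0.972, -0.235, -0.0], [-0.235, 0.972, -0.001], [0.001, -0.001, -1.0]]
wrist_force: [0.1, -0.4, 0.6]
gripper_width: 0.004
t 2.75 tips case [-13.6  -0.2 148.5] F [ 1.1 -0.4  0.2] g 0.01
turn [-0.0006 -0.0001  0.0003]
(5, 0, 148) [-0.062  0.     0.002]
(8, 0, 148) [-0.072  0.     0.002]
```

View pics/s2.png

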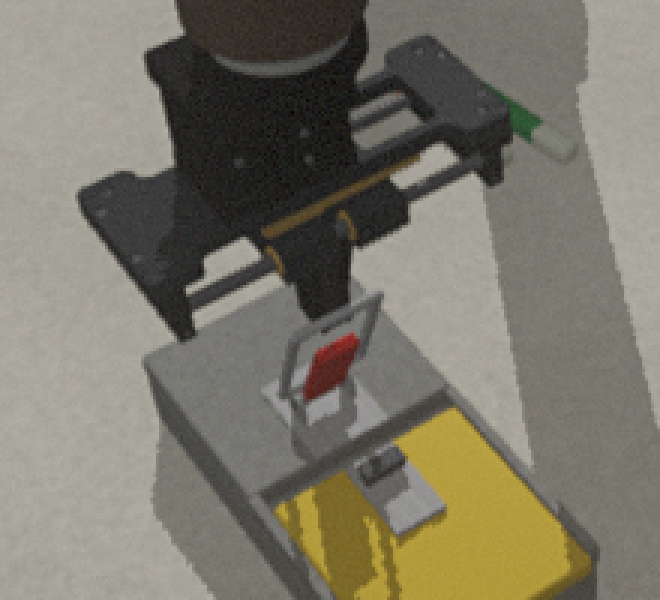

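The loop is now leaning forward, pushed at its cross bar by the finger (around (345,300) in the crop); the lever is still up.

```bash
python3 -m creep '[[0,-0.03,0,0.002,0,0,0],[0,-0.06,0,0.002,0,0,0],[0,-0.075,0,0.002,0,0,0],[0,-0.075,0,0,0,0,0]]'; python3 -c "
from h import *
cv2.imwrite('pics/s3.png',r.capture('scene')[150:350,120:340].repeat(3,0).repeat(3,1)[:600])
to((5,0,148),(8,0,148))"
```

```text
time_s: 3.08
tcp_pos: [0.5903, -0.1726, 0.1652]
ee_rot: [[-0.972, -0.237, 0.0], [-0.237, 0.972, -0.002], [0.0, -0.002, -1.0]]
wrist_force: [-0.4, 0.5, 1.5]
gripper_width: 0.004
t 3.13 tips case [  9.4  -0.  148.3] F [-1.4  0.1 -0.3] g 0.0
turn [-0.0005 -0.0001  0.0004]
(5, 0, 148) [0.015 0.    0.001]
(8, 0, 148) [ 0.005 -0.     0.001]
```

View pics/s3.png

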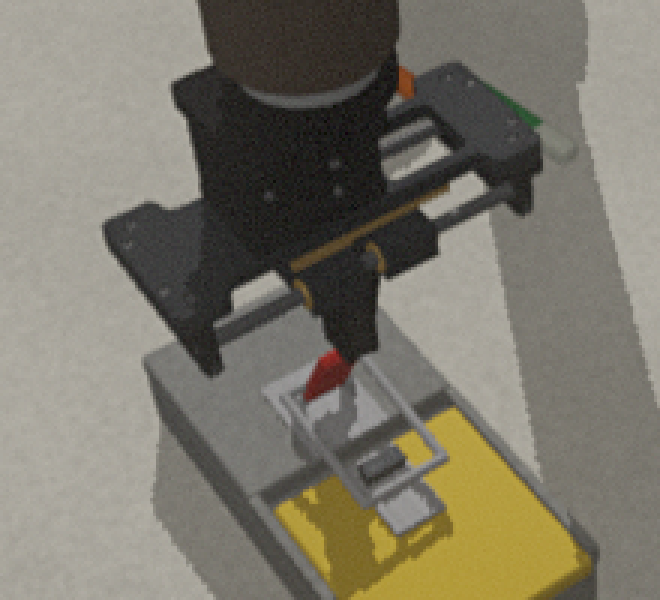

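```bash
python3 -m creep '[[0,-0.04,0,0,0,0,0],[0,-0.065,0,0,0,0,0],[0,-0.065,0,0,0,0,0],[0,-0.065,0,0,0,0,0]]'; python3 -c "
from h import *
cv2.imwrite('pics/s4.png',cv2.resize(r.capture('scene')[220:360,150:320],None,fx=4,fy=4,interpolation=2))
for t in('yellow_case_loop_bar','yellow_case_lever_tip','yellow_case_keeper'): print(t,[(round(d['score'],2),[round(a*b,1) for a,b in zip(d['rect'],(640,480,640,480))]) for d in r.recognise('scene',t)][:2])
for n,X in (('k',[29.4,0,70]),('bar13',[42,0,62]),('tip',tip(p[3]))):print(n,proj('scene',W(p,X)))
to((25,0,148),(25,0,115))"
```

```text
time_s: 3.47
tcp_pos: [0.6085, -0.168, 0.1651]
ee_rot: [[-0.972, -0.236, -0.001], [-0.236, 0.972, -0.002], [0.001, -0.001, -1.0]]
wrist_force: [0.3, -0.1, -0.4]
gripper_width: 0.004
yellow_case_loop_bar [(0.96, [215.5, 282.0, 266.6, 324.2])]
yellow_case_lever_tip [(0.91, [211.5, 268.2, 267.1, 323.5])]
yellow_case_keeper [(0.82, [208.8, 288.4, 318.6, 379.4])]
k [248.47931544 304.46300289]
bar13 [253.21481451 312.68736386]
tip [232.55128506 264.99331347]
t 3.67 tips case [ 28.4  -0.  148.4] F [ 1.  -0.3 -0.8] g 0.01
turn [-0.0005 -0.0002  0.0004]
(25, 0, 148) [ 0.011 -0.     0.001]
(25, 0, 115) [0.011 0.    0.111]
```

View pics/s4.png

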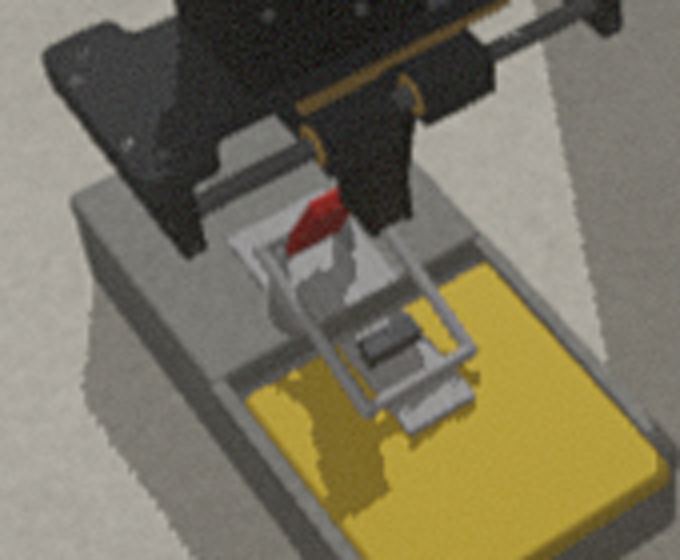

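```bash
python3 -m creep '[[0,0,0,0.06,0,0,0],[0,0,0,0.115,0,0,0],[0,0.03,0,0.115,0,0,0],[0,0.06,0,0.115,0,0,0],[0,0.07,0,0.115,0,0,0]]'; python3 -c "
from h import *
for A in (1.8,1.57,1.4,1.2,1.0,.8,.6,.4,.2,.1,0):
    u=np.array([-np.cos(A),np.sin(A)]);n=np.array([np.sin(A),np.cos(A)]);q=np.array([-35,69])+58*u+4*n+[9.5,0]
    print(A,end=' ');
    X=(q[0],0,q[1]);s=r.sense();tc=W(p,X)-Rt@[0,0,.017];print(np.round(X,1),(s['ee_rot'].T@(tc-s['tcp_pos'])/.3).round(3))
to()"
```

```text
time_s: 4.08
tcp_pos: [0.5867, -0.1737, 0.1319]
ee_rot: [[-0.972, -0.236, 0.0], [-0.236, 0.972, -0.002], [-0.0, -0.002, -1.0]]
wrist_force: [-0.1, -0.1, 0.2]
gripper_width: 0.001
1.8 [ -8.4   0.  124.6] [ 0.049  0.001 -0.032]
1.57 [-21.5   0.  127. ] [ 0.093  0.001 -0.04 ]
1.4 [-31.4   0.  126.8] [ 0.126  0.001 -0.04 ]
1.2 [-42.8   0.  124.5] [ 0.164  0.001 -0.032]
1.0 [-53.5   0.  120. ] [ 0.199  0.001 -0.017]
0.8 [-63.    0.  113.4] [0.231 0.001 0.005]
0.6 [-71.1   0.  105.1] [0.258 0.001 0.033]
0.4 [-77.4   0.   95.3] [0.279 0.001 0.066]
0.2 [-81.5   0.   84.4] [0.293 0.001 0.102]
0.1 [-82.8   0.   78.8] [0.297 0.001 0.121]
0 [-83.5   0.   73. ] [0.299 0.001 0.14 ]
t 4.08 tips case [  6.3  -0.3 114.9] F [-0.1 -0.1  0.2] g 0.0
turn [-0.0006  0.      0.0003]
```

```bash
python3 -m creep '[[0,0.04,0.001,-0.02,0,0,0],[0,0.075,0.001,-0.035,0,0,0],[0,0.11,0.001,-0.04,0,0,0],[0,0.14,0.001,-0.038,0,0,0],[0,0.15,0.001,-0.036,0,0,0]]'; python3 -c "
from h import *
cv2.imwrite('pics/s5.png',cv2.resize(r.capture('scene')[200:350,150:320],None,fx=4,fy=4,interpolation=2))
to((-42.8,0,124.5),(-53.5,0,120),(-63,0,113.4),(-71.1,0,105.1),(-77.4,0,95.3),(-81.5,0,84.4),(-83,0,77))"
```

```text
time_s: 4.5
tcp_pos: [0.5413, -0.1844, 0.1437]
ee_rot: [[-0.972, -0.235, 0.001], [-0.235, 0.972, -0.002], [-0.001, -0.002, -1.0]]
wrist_force: [0.8, -0.1, -0.4]
gripper_width: 0.007
t 4.55 tips case [-4.040e+01  1.000e-01  1.262e+02] F [-0.3 -0.   0.3] g 0.0
turn [-0.0005 -0.0001 -0.    ]
(-42.8, 0, 124.5) [ 0.008 -0.     0.006]
(-53.5, 0, 120) [ 0.044 -0.     0.021]
(-63, 0, 113.4) [ 0.075 -0.     0.043]
(-71.1, 0, 105.1) [ 0.102 -0.     0.07 ]
(-77.4, 0, 95.3) [ 0.123 -0.     0.103]
(-81.5, 0, 84.4) [ 0.137 -0.     0.139]
(-83, 0, 77) [ 0.142 -0.     0.164]
```

View pics/s5.png

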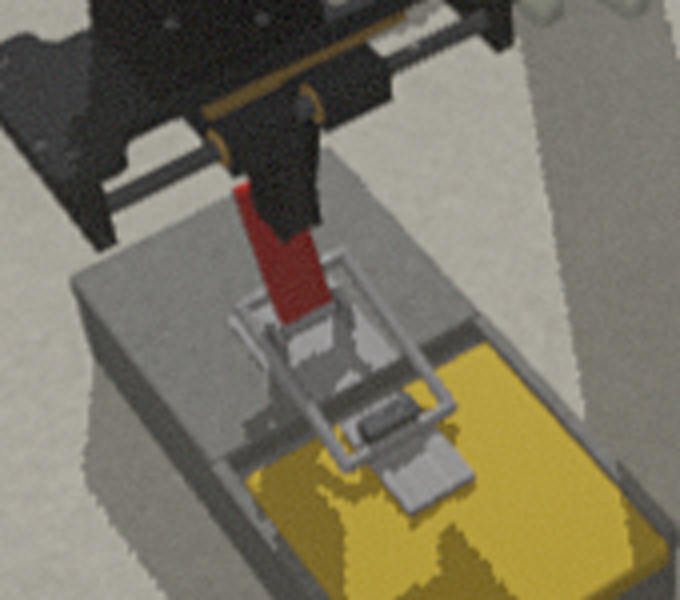

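```bash
python3 -m creep '[[0,0.025,0,0.012,0,0,0],[0,0.05,0,0.024,0,0,0],[0,0.075,0,0.043,0,0,0],[0,0.09,0,0.056,0,0,0],[0,0.1,0,0.068,0,0,0]]'; python3 -c "
from h import *
cv2.imwrite('pics/s6.png',cv2.resize(r.capture('scene')[200:350,150:320],None,fx=4,fy=4,interpolation=2))
to((-71.1,0,105.1),(-77.4,0,95.3),(-81.5,0,84.4),(-83,0,76),(-83,0,73))"
```

```text
time_s: 4.97
tcp_pos: [0.5118, -0.1918, 0.1226]
ee_rot: [[-0.972, -0.235, 0.001], [-0.235, 0.972, -0.002], [-0.0, -0.002, -1.0]]
wrist_force: [1.1, -0.6, 4.0]
gripper_width: 0.003
t 5.02 tips case [-71.6  -0.  104.8] F [ 1.1 -1.7  1.6] g 0.01
turn [-0.0004 -0.0005 -0.0001]
(-71.1, 0, 105.1) [-0.002 -0.    -0.001]
(-77.4, 0, 95.3) [ 0.019 -0.     0.032]
(-81.5, 0, 84.4) [0.033 0.    0.068]
(-83, 0, 76) [0.038 0.    0.096]
(-83, 0, 73) [0.038 0.    0.106]
```

View pics/s6.png

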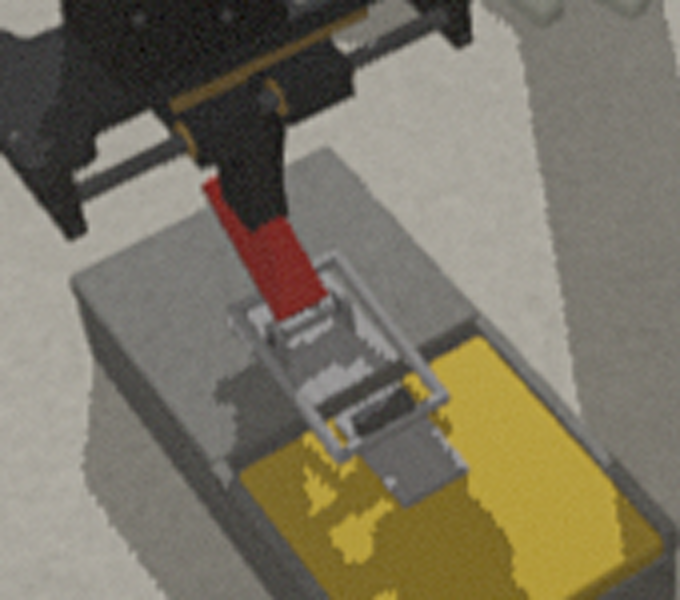

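The bar (crop about (395,430)) is against the keeper's far face, the lever is at about 0.6 rad and the force is rising. I'll keep pressing down.

```bash
python3 -m creep '[[0,0.012,0,0.016,0,0,0],[0,0.022,0,0.034,0,0,0],[0,0.029,0,0.052,0,0,0],[0,0.034,0,0.07,0,0,0],[0,0.038,0,0.085,0,0,0]]'; python3 -c "
from h import *
cv2.imwrite('pics/s7.png',cv2.resize(r.capture('scene')[200:350,150:320],None,fx=4,fy=4,interpolation=2))
to((-83,0,76),(-83,0,73),(-83,0,71))"
```

```text
time_s: 5.43
tcp_pos: [0.4983, -0.1943, 0.0947]
ee_rot: [[-0.972, -0.234, -0.004], [-0.234, 0.972, -0.001], [0.005, 0.0, -1.0]]
wrist_force: [0.1, -1.0, 0.1]
gripper_width: 0.008
t 5.48 tips case [-85.    0.7  77. ] F [-0.2 -0.7 -1.1] g 0.0
turn [ 0.0002 -0.0019 -0.0003]
(-83, 0, 76) [-0.006 -0.002  0.003]
(-83, 0, 73) [-0.006 -0.002  0.013]
(-83, 0, 71) [-0.006 -0.002  0.02 ]
```

View pics/s7.png

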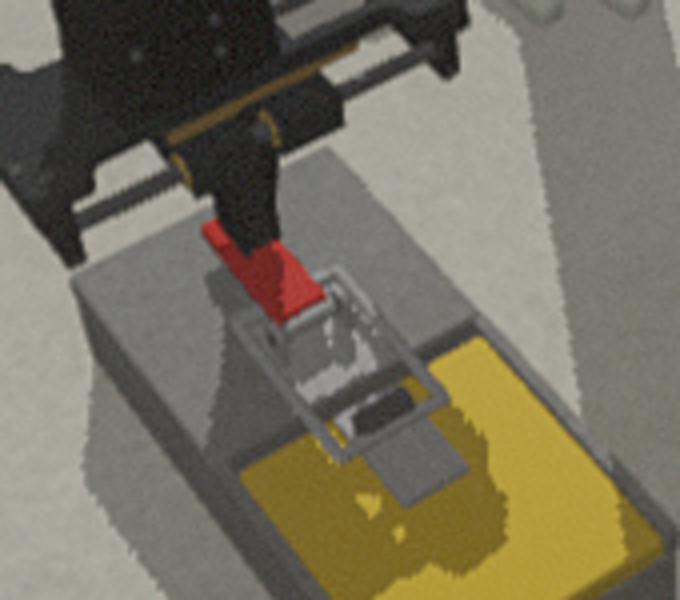

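```bash
python3 -m creep '[[0,0,0,0.01,0,0,0],[0,0,0,0.018,0,0,0],[0,0,0,0.018,0,0,0]]'; python3 -m creep '[[0,0,0,-0.08,0,0,0],[0,0,0,-0.18,0,0,0],[0,0,0,-0.3,0,0,0],[0,0.1,-0.05,-0.4,0,0,0],[0,0.2,-0.1,-0.4,0,0,0]]';python3 -c "
from h import *
to()"
```

```text
time_s: 5.73
tcp_pos: [0.4977, -0.1943, 0.0901]
ee_rot: [[-0.972, -0.235, -0.007], [-0.235, 0.972, -0.001], [0.007, 0.0, -1.0]]
wrist_force: [-3.6, 1.0, 10.2]
gripper_width: 0.005
time_s: 6.15
tcp_pos: [0.4511, -0.2382, 0.2163]
ee_rot: [[-0.971, -0.239, 0.005], [-0.24, 0.971, -0.006], [-0.003, -0.006, -1.0]]
wrist_force: [0.1, -1.4, 0.2]
gripper_width: 0.006
t 6.15 tips case [-140.6  -31.2  199.3] F [ 0.1 -1.4  0.2] g 0.01
turn [-0.0021  0.001   0.0015]
```

Pressing at the stop gave 10 N, so the lever was down. Next I back away so both cameras can see it.

```bash
python3 -m creep '[[0,0.12,-0.06,-0.05,0,0,0],[0,0.24,-0.12,-0.1,0,0,0],[0,0.34,-0.2,-0.1,0,0,0],[0,0.34,-0.33,-0.1,0,0,0],[0,0.34,-0.46,-0.1,0,0,0]]';  python3 -m creep '[[0,0,-0.13,0,0,0,0],[0,0,-0.26,0,0,0,0],[0,0,-0.39,0,0,0,0],[0,0,-0.5,0,0,0,0],[0,0,-0.5,0,0,0,0]]'; python3 -c "
from h import *
a=r.capture('scene');b=r.capture('top')
cv2.imwrite('pics/s8.png',cv2.resize(a[210:400,150:330],None,fx=4,fy=4,interpolation=2)[:600]);cv2.imwrite('pics/t8.png',b)
pp=list(p)
for X in([25.4,0,70],[28.5,0,62],tip(0)):print(proj('scene',W(p,X)),proj('top',W(p,X)))
for t in('yellow_case_loop_bar','yellow_case_lever_tip','blue_case_lever_tip'):
  for c in CM: print(t,c,[(round(d['score'],2),[round(a*b,1) for a,b in zip(d['rect'],(640,480,640,480))]) for d in r.recognise(c,t)][:2])
to()"
```

```text
time_s: 6.57
tcp_pos: [0.3834, -0.3977, 0.2482]
ee_rot: [[-0.971, -0.239, 0.007], [-0.239, 0.971, -0.006], [-0.005, -0.008, -1.0]]
wrist_force: [2.8, -0.2, 0.8]
gripper_width: 0.002
time_s: 6.98
tcp_pos: [0.4196, -0.548, 0.2459]
ee_rot: [[-0.972, -0.235, 0.005], [-0.235, 0.972, -0.006], [-0.003, -0.007, -1.0]]
wrist_force: [0.7, -0.9, -0.2]
gripper_width: 0.007
[247.12634476 302.83417948] [427.9246383  167.88675684]
[248.63039369 307.14760418] [426.56912604 167.29435424]
[206.44570234 254.15023149] [449.19890375 255.86318202]
yellow_case_loop_bar scene [(0.7, [210.5, 271.3, 259.4, 318.2])]
yellow_case_loop_bar top []
yellow_case_lever_tip scene [(0.65, [197.8, 253.3, 260.2, 312.5])]
yellow_case_lever_tip top [(0.69, [410.6, 160.5, 458.3, 259.8])]
blue_case_lever_tip scene [(0.94, [425.2, 166.9, 460.3, 215.4])]
blue_case_lever_tip top [(0.93, [122.2, 171.2, 172.6, 204.5]), (0.26, [366.1, 98.1, 496.0, 284.1])]
t 7.38 tips case [-242.8 -319.4  233.4] F [-1.1  0.8  0.8] g 0.0
turn [-0.0027  0.0018  0.0016]
```

View pics/s8.png

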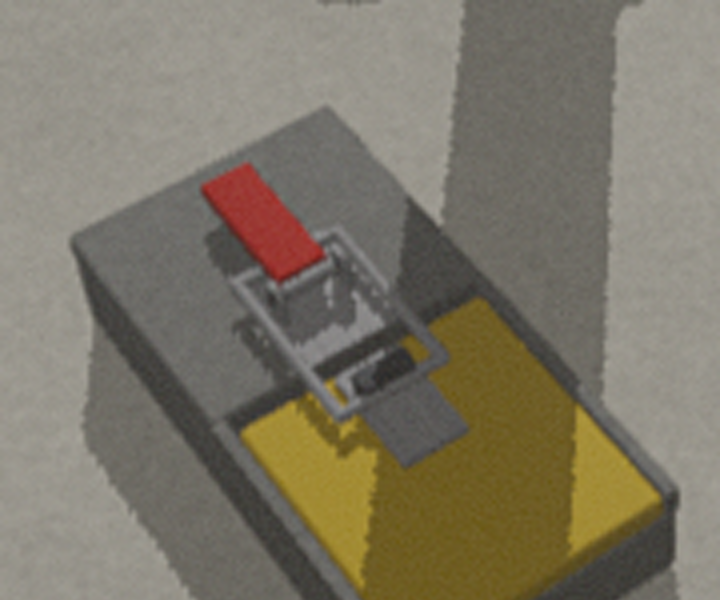

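View pics/t8.png

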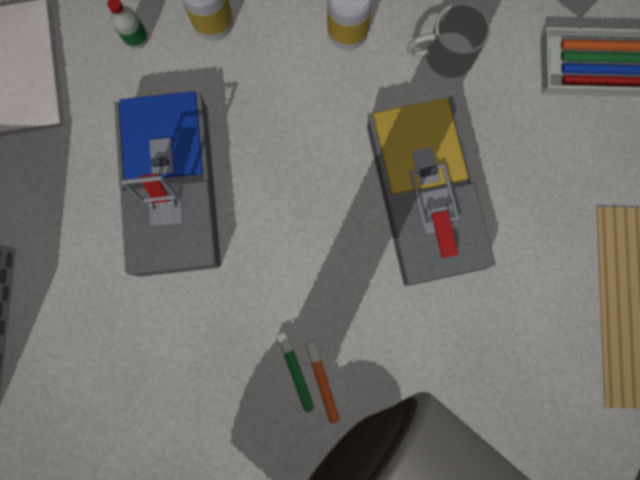

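The lever lies flat, with its end at scene pixel (207,254) against (206.4,254.2) predicted. The bar, at about (249,306), is behind the keeper. The lid has drawn in about 2 px, and the blue latch is where it was. Handing in.

```bash
python3 -c "
from station import r
print(r.finish_job())"
```

```text
the job is handed in; nothing more can be done
None
```

The yellow case is latched, and I handed the job in at about 7.4 s with the arm clear of everything.

- **What I did:** With the fingers shut, I pushed the loop over until it dropped past the keeper. Then I pushed the red lever back and down past its toggle point, pressed it lightly at its stop (about 10 N) and withdrew.
- **Lever:** It stayed flat after I let go, with its end within about 1 px of where the closed position should appear in the scene camera.
- **Loop and lid:** The bar sits at the keeper's far face, where a hooked bar should be. The lid moved in by about 2 px in the top view, roughly the expected 4 mm.
- **Blue case:** Its lever tip was found in the same place as at the start, to within 3 px in both cameras.
- **Checks that fell short:** In the final top picture the network did not find the loop bar. I confirmed it by eye, and the network did find it in the scene camera (score 0.70). The case-pose fit was only good to about 3 mm.

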